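# Move a chart holder to the next rail and close up the row

## Robot

A 6-joint arm with a two-finger parallel gripper is mounted at the origin on the work surface. World frame = base frame: x ahead of the robot, y to its left, z up, the work surface at z = 0. Lengths are in m, angles in rad, forces in N, time in s.
With the tool pointing down it reaches from about 0.35 to 0.975 m from the base axis. Payload 17.4 kg.
Tool frame: the origin (TCP) lies midway between the tips of the shut fingers; the grasp point (between the pads) lies 19 mm behind it; z points along the fingers, y is the line along which they close (so a half turn about z gives the same grasp; the last joint's range is limited). The gripper opens to 85 mm and grips with 20 to 120 N. Pads are 22 mm wide; open, the fingers measure 114 mm over their backs; the gripper's body (76 mm by 85 mm) begins 54 mm behind the grasp point. The pads swing forward as they close: fully open they stand 13 mm farther back than shut.
Start: joints at [-1.161, 0.116, 1.442, -0, 1.584, -0.038], TCP at [0.292, -0.608, 0.231] pointing down, gripper open.
Joint ranges: [-2.83, 2.83], [-0.83, 2.19], [0.07, 2.5], [-1.14, 4.28], [0.01, 3], [-2.97, 2.97]. Speed limits (rad/s): [1.89, 1.89, 2.22, 3.14, 3.14, 3.14].

## Interface

Orientations are given as a 3x3 rotation matrix whose columns are the frame's x, y, z axes.
In Python, from bench import r, ik, status, read_camera, camera_info, job gives the robot as it stands. The module is installed in compiled form; this text tells all that it offers. Calls block until the motion is done:
- r.move_to(position, orientation): joint-space move of the TCP to a pose.
- r.move_l(position, rotation=None, v=0.15, contact_N=None): straight line of the TCP; rotation=None keeps the orientation; v is the mean speed in m/s. With contact_N (N) it stops when the force on the tool has changed by that much, and returns True; else False.
- r.goto_joints(angles): joint-space move.
- r.open_jaws() and r.close_gripper(): open the fingers fully, or close them until they stop; the grip force is fixed at half the most.
- r.pause(seconds).
- ik(position, orientation): joint angles nearest the present ones, or None.
- status.get_state(): the state.
- read_camera(name): name is "scene" or "top"; returns (picture, depth): 480x640x3 uint8, red, green, blue; 480x640 float32, m along the optical axis (not along the pixel's ray), 0 where there is no reading.
- camera_info(name): a dict with "K" (3x3 intrinsics, pixels), "k1" (the pictures are not rectified: a ray, as slopes to the right and down, at radius r is drawn at 1 + k1 r^2 times it, then the intrinsics apply), "camera_from_world" (4x4, takes a point from world to camera coordinates). Camera axes: x right, y up, looking along -z (the intrinsics and any distortion apply to the point x, -y, -z); pixel columns grow to the right and rows downward; lengths in m; the calibration is good to about 2 mm. A picture is of the moment at which its call begins. camera_info takes no time and is no camera call.
A pose or a line that the arm cannot do raises r.MotionError and nothing moves.
- job.job_done(): hands the job in; it is judged then, once.
The state is a dict: "t": time; "joint_positions": joint angles; "joint_vel": joint speeds; "joint_efforts": joint torques, N m; "position": TCP position; "tool_rot": TCP orientation; "force": force on the tool from outside, world axes, zero at the start; "wrist_torque": the same for the moment, N m; "width": finger opening in m; "grip_force": force on a finger pad.
Only numpy, scipy, OpenCV 4.12 (cv2) and the standard library are available. Lean on these libraries where they do the work, as an engineer would, in place of code of your own. Each camera call takes 0.05 s, during which the arm holds its last target. There are 200 camera calls.

## Task

The taller of the two chart holders hangs by itself on one rail of the chart stand: lift it over the end stops and hang it fully home on the other rail, on the middle-post side of the shorter holder. Then close up the row: push it along that rail until the shorter holder is firmly against the outer end stop and the taller one edge to edge with it, and leave both hanging. Be gentle with the rails and stops, keep the shorter holder on its rail and do not disturb the other things on the desk.

Things in the scene. Friction and masses are not known exactly. Their poses are not given: they have to be found in the camera images.
- stand: Fixed chart stand. Origin on the desk below the middle of its two rails; x points away from the robot side, y along the rails to the left, z up. Two flat steel rails in line along y, in the plane x = 0, tops at z = 250 mm. Uprights behind them (x = 30 to 55 mm) at y = 0 (250 high) and y = +-355 mm (460 high). Foot plate 12 mm thick, x = -30 to 140, y = +-380 mm.
- rail_left (a point): Middle of the left rail's top edge (stand y = 170, z = 250 mm), axes as the stand. Flat bar 10 mm thick in x, 25 high, y = 20 to 320 mm, open in front. Stops 10 mm long and thick stand 14 mm above it. Inner stop fixed at y = 20 to 30 mm. The outer stop is a clamp block set by hand: its inner face lies anywhere from y = 265 to 310 mm, unmeasured; it holds firm. Find it by feel or by eye.
- rail_right (a point): Middle of the right rail's top edge (stand y = -170, z = 250 mm), axes as the stand. Mirror image of the left rail: bar from y = -20 to -320 mm, inner stop at y = -20 to -30 mm, outer stop's inner face anywhere from y = -265 to -310 mm, unmeasured and not the same as on the left.
- light (a point): Middle of the light bar's underside, fixed on the stand above and behind the rails (stand x = 75, y = 0, z = 440 mm). The bar is 50 mm deep in x (stand x = 50 to 100 mm), 22 mm high, as long as both rails; it is in the way of a gripper that comes straight down to a holder, so lean in from the front.
- chart_tall: Chart holder to move, 0.17-0.36 kg. Origin in its hook: mid-slot, under the bridge that sits on the rail. x away from robot, y along rail, z up. Board 110 mm wide, x = -17 to -7, z = -172 to 3 mm; hangs before the rail, back flat on the rail's front (origin then 2 mm behind rail middle). Hook 50 mm wide: bridge 3 mm thick, lip at x = 7 to 10 mm down to z = -16; slot 14 mm for the 10 mm rail.
- chart_tall_plate (a point): Centre of the taller holder's thumb plate (x = -28.5, y = 0, z = 23.7 mm from its body origin; axes as that body, not leaning with the plate). Rigid steel plate 60 mm wide (y), 50 long, 4 thick, leaning 30 degrees from vertical: upper end toward the robot, foot at x = -16, z = 2 mm. Pinch it across its thickness. The clip's base before the board reaches x = -24, z = -20 to 0 mm.
- chart_short: The shorter chart holder, 0.17-0.36 kg, alone on the other rail. Same sizes and origin as the taller one, but the board is only 130 mm tall (z = -127 to 3 mm). It slides along its rail when its edge is pushed with 1 to 5 N; firmly against the stop means a push of some 10 to 20 N. Hook 25 mm to each side of its origin. With the taller one edge to edge beside it, the origins are 110 mm apart.
- pen_cup: Pen cup, 72 mm across, 95 mm high (pens to 140 mm), on the stand's foot plate behind the rails; origin centre of underside. Leave alone.
- sanitizer: Bottle, 58 mm across, 150 mm high, on the stand's foot plate behind the rails; origin centre of underside. Leave alone.
- stapler: Stapler 130 x 34 x 50 mm on the desk in front; origin centre of underside. Leave alone.
- stamp: Stamp with a wooden handle, 60 mm across, 71 mm high, on the desk in front; origin centre of underside. Leave alone.
- mouse: Computer mouse 105 x 60 x 34 mm on a mat in front right; origin centre of underside. Leave alone.

How it is judged:
By the outcome, as a careful person would: the job done as asked, in the order asked, and still so for the second after the job is handed in, with the robot touching nothing.
It also fails if it takes over 54 s, if anything falls off the work surface, if the arm or the gripper's body presses on something with over 40 N, if the wrist force passes 120 N, or if a joint passes its speed limit or range.

## Working session

There is one attempt and no reset: what is moved stays moved. The work goes in short steps, each a Python script; the robot and the scene stay as the last script left them, time stands still between calls to the robot, and variables do not carry over. Pictures are saved under pics/ and viewed, at most 10 in all, crops included, and the job is handed in when it is done.

```bash
mkdir -p pics; cat > h.py <<'E'
import numpy as np, cv2
from bench import r, ik, status, read_camera, camera_info, job
def snap(n):
    im,d=read_camera(n); np.savez(f'pics/{n}.npz',im=im,d=d); return im,d
def px2w(n,u,v,d):
    c=camera_info(n);K=np.array(c['K']);k=c['k1']
    xd=(u-K[0,2])/K[0,0]; yd=(v-K[1,2])/K[1,1]
    x,y=xd,yd
    for _ in range(20):
        s=1+k*(x*x+y*y); x,y=xd/s,yd/s
    p=np.array([x*d,-y*d,-d,1.0],dtype=object if False else float) if np.isscalar(u) else np.stack([x*d,-y*d,-d,np.ones_like(x)])
    return (np.linalg.inv(np.array(c['camera_from_world']))@p)[:3]
def w2px(n,P):
    c=camera_info(n);K=np.array(c['K']);k=c['k1']
    q=np.array(c['camera_from_world'])@np.append(P,1); x,y=q[0]/-q[2],-q[1]/-q[2]
    s=1+k*(x*x+y*y); return K[0,0]*x*s+K[0,2],K[1,1]*y*s+K[1,2],-q[2]
def save(name,im): cv2.imwrite(f'pics/{name}.png',cv2.cvtColor(im,cv2.COLOR_RGB2BGR))
def st(): 
    s=status.get_state(); print('t%.2f'%s['t'],'p',np.round(s['position'],4),'F',np.round(s['force'],1),'w%.4f g%.1f'%(s['width'],s['grip_force'])); return s
E
python3 - <<'E'
from h import *
for n in('scene','top'):
    im,d=snap(n); save(n+'0',im)
    c=camera_info(n); print(n,c['K'],c['k1'],np.round(np.linalg.inv(np.array(c['camera_from_world'])),3))
st()
E
```

```text
scene [[556.84643077   0.         330.59903058]
 [  0.         556.84643077 233.00635015]
 [  0.           0.           1.        ]] -0.09936049403133035 [[-0.362 -0.535  0.763  1.519]
 [ 0.932 -0.202  0.301  0.358]
 [-0.007  0.82   0.572  0.977]
 [ 0.     0.     0.     1.   ]]
top [[614.72963041   0.         322.3597985 ]
 [  0.         614.72963041 243.58545758]
 [  0.           0.           1.        ]] -0.09134954108309093 [[ 0.03   0.981 -0.193  0.3  ]
 [-1.     0.028 -0.012 -0.017]
 [-0.006  0.193  0.981  1.587]
 [ 0.     0.     0.     1.   ]]
t0.10 p [ 0.2922 -0.6083  0.2306] F [-0.7 -0.5 -0.4] w0.0854 g0.0
```

View pics/scene0.png

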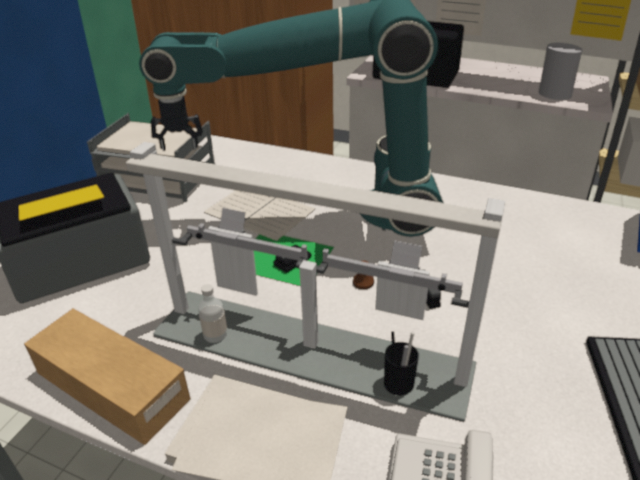

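View pics/top0.png

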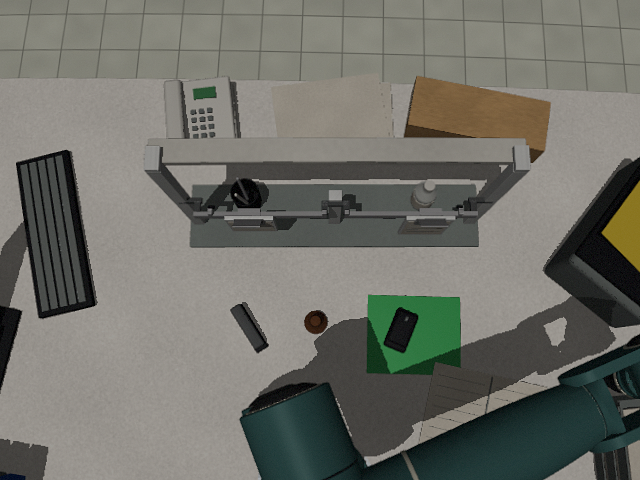

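```bash
python3 - <<'E'
from h import *
t=np.load('pics/top.npz');s=np.load('pics/scene.npz')
save('topc',np.vstack([cv2.resize(t['im'][190:255,185:335],None,fx=5,fy=4.5,interpolation=cv2.INTER_CUBIC),cv2.resize(t['im'][190:255,335:485],None,fx=5,fy=4.5,interpolation=cv2.INTER_CUBIC)]))
save('scc',cv2.resize(s['im'][190:330,165:485],None,fx=2.5,fy=2.5,interpolation=cv2.INTER_CUBIC))
# point cloud of top
vv,uu=np.mgrid[0:480,0:640]; d=t['d'];m=(d>0)
P=px2w('top',uu[m].astype(float),vv[m].astype(float),d[m])
lb=P[:,(P[2]>.445)&(P[2]<.475)&(P[0]>.4)&(abs(P[1])<.5)]
print('light',lb.shape,lb.min(1),lb.max(1),np.median(lb[2]))
pts=np.stack([lb[0],lb[1]],1).astype(np.float32); rc=cv2.minAreaRect(pts);print(rc)
f=P[:,(P[2]>.006)&(P[2]<.018)&(P[0]>.5)&(P[0]<.8)&(abs(P[1])<.5)]
print('foot',f.shape,cv2.minAreaRect(np.stack([f[0],f[1]],1).astype(np.float32)))
E
```

```text
light (3, 9981) [ 0.64990549 -0.39589192  0.44501079] [0.74432629 0.34269026 0.47499882] 0.4624698734878845
((0.6974835991859436, -0.02631974220275879), (0.07387086749076843, 0.7387470006942749), 1.7584468126296997)
foot (3, 12591) ((0.6499477624893188, 3.0308961868286133e-05), (0.998823881149292, 0.29965531826019287), 89.99315643310547)
```

View pics/topc.png

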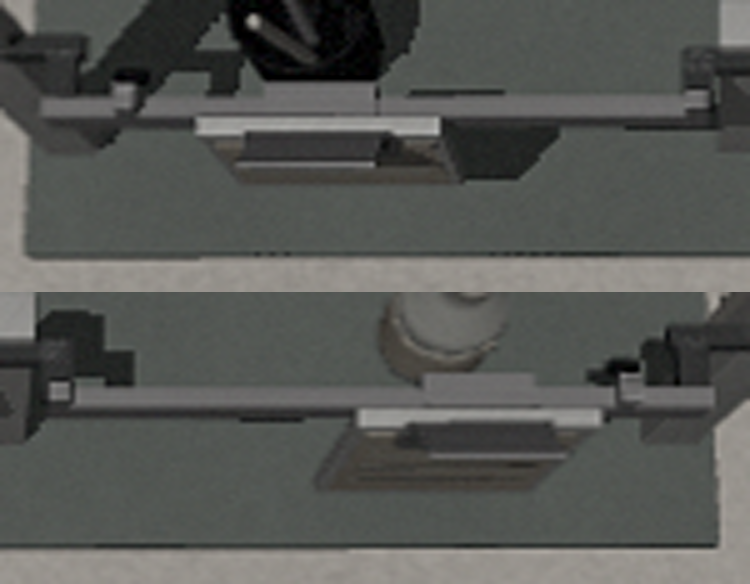

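View pics/scc.png

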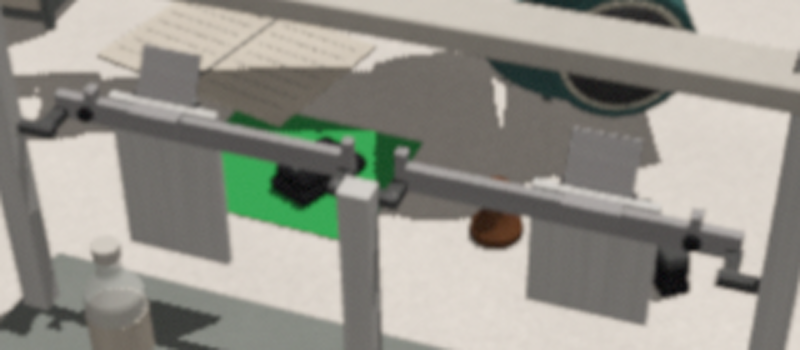

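```bash
python3 - <<'E'
from h import *
from scipy.optimize import brentq
def ray(u,v,z): 
    a=px2w('top',u,v,.5);b=px2w('top',u,v,1.5);return a+(b-a)*(z-a[2])/(b[2]-a[2])
L=lambda x,y:(185+x/5-.4,190+y/4.5-.4)
R=lambda x,y:(335+x/5-.4,190+(y-292)/4.5-.4)
obs=[(L(41,105),.25,(0,.32)),(R(714,398),.25,(0,-.32)),(L(25,257),.012,(-.03,.38)),(R(718,547),.012,(-.03,-.38))]
A=[];B=[]
for (uv,z,s) in obs:
    p=ray(*uv,z);A.append(s);B.append(p[:2]);print(s,p.round(4))
A=np.array(A);B=np.array(B);a=A-A.mean(0);b=B-B.mean(0)
th=np.arctan2((a[:,0]*b[:,1]-a[:,1]*b[:,0]).sum(),(a*b).sum());Rm=np.array([[np.cos(th),-np.sin(th)],[np.sin(th),np.cos(th)]])
o=B.mean(0)-Rm@A.mean(0);print('stand',o,th,'res',(B-(A@Rm.T+o)).round(4).tolist())
W=lambda uv,z:(Rm.T@(ray(*uv,z)[:2]-o)).round(4)
for n,uv,z in [('Louter stop inner',L(137,85),.264),('Linner stop outer face',L(684,92),.264),('Rinner stop outerface',R(72,383),.264),('Router inner face',R(619,377),.264),
 ('short l',L(195,117),.253),('short r',L(440,117),.253),('short hook l',L(265,82),.253),('short hook r',L(379,82),.253),('tall l',R(357,410),.253),('tall r',R(603,410),.253),('tall hook l',R(423,375),.253),('tall hook r',R(535,375),.253),('midpost top',R(-3,375),.25)]: print(n,W(uv,z))
# depth check along rails
t=np.load('pics/top.npz');d=t['d']
vv,uu=np.mgrid[0:480,0:640];m=d>0
P=px2w('top',uu[m].astype(float),vv[m].astype(float),d[m]);S=np.vstack([Rm.T@(P[:2]-o[:,None]),P[2]])
def sel(*b): 
    q=np.all([(S[i]>b[2*i])&(S[i]<b[2*i+1]) for i in range(3)],0);return S[:,q]
for n,q in [('railL',sel(-.02,.02,.05,.10,.24,.26)),('railR',sel(-.02,.02,-.12,-.05,.24,.26)),('short plate',sel(-.08,-.012,.1,.32,.256,.31)),('tall plate',sel(-.08,-.012,-.32,-.1,.256,.31)),('foot',sel(-.025,0,-.1,.1,0,.03))]:
    print(n,q.shape[1],q.mean(1).round(4),q.min(1).round(4),q.max(1).round(4))
E
```

```text
(0, 0.32) [0.6248 0.2919 0.25  ]
(0, -0.32) [ 0.6427 -0.3482  0.25  ]
(-0.03, 0.38) [0.5914 0.3489 0.012 ]
(-0.03, -0.38) [ 0.6144 -0.4074  0.012 ]
stand [ 0.63332291 -0.02823136] 0.029332576035398128 res [[0.0009, 0.0003], [-0.0, -0.0001], [-0.0008, -0.0018], [-0.0001, 0.0016]]
Louter stop inner [0.0075 0.2744]
Linner stop outer face [0.0035 0.0306]
Rinner stop outerface [ 0.0039 -0.0306]
Router inner face [ 0.0071 -0.2743]
short l [-0.0062  0.2497]
short r [-0.0064  0.1398]
short hook l [0.0117 0.2188]
short hook r [0.0116 0.1675]
tall l [-0.0071 -0.1583]
tall r [-0.007  -0.2688]
tall hook l [ 0.0109 -0.1884]
tall hook r [ 0.0109 -0.2389]
midpost top [0.0116 0.0025]
railL 126 [-0.0006  0.0757  0.2498] [-0.006   0.0517  0.2406] [0.0058 0.0992 0.2573]
railR 172 [-0.0005 -0.0848  0.2499] [-0.0063 -0.1189  0.2406] [ 0.0062 -0.051   0.257 ]
short plate 246 [-0.0289  0.1937  0.2794] [-0.0425  0.1405  0.2562] [-0.0126  0.248   0.3007]
tall plate 237 [-0.0273 -0.2131  0.2778] [-0.041  -0.2648  0.2562] [-0.0123 -0.1643  0.3032]
foot 736 [-0.0124 -0.0004  0.0128] [-0.025  -0.1     0.0006] [-0.      0.0992  0.0245]
```

```bash
cat >> h.py <<'E'
th=.02933; o=np.array([.63332,-.02823,0]); c,s_=np.cos(th),np.sin(th)
RS=np.array([[c,-s_,0],[s_,c,0],[0,0,1]])
def W(p): return o+RS@np.array(p,float)
def toS(p): return RS.T@(np.array(p)-o)
z=np.array([.5,0,-np.sqrt(.75)]);y=np.array([np.sqrt(.75),0,.5])
def ORI(sg): return RS@np.stack([np.cross(sg*y,z),sg*y,z],1)
def tcp(plate,up=.005): # TCP for grasp 'up' mm above plate centre
    return W(np.array(plate)+z*(.019-up))
E
python3 - <<'E'
from h import *
g=np.array([-.0265,-.2137,.2737])
for sg in(1,-1):
    for p in (g-z*.13,g,g+[0,0,.06],g+[-.02,.28,.06],g+[0,.36,0]):
        q=ik(tcp(p),ORI(sg)); print(sg,None if q is None else np.round(q,2))
E
```

```text
1 [-0.6  -0.32  1.68  0.31  1.36 -0.63]
1 [-0.53 -0.19  1.75  0.29  1.14 -0.62]
1 [-0.53 -0.2   1.66  0.28  1.23 -0.59]
1 [ 0.02 -0.4   1.82  0.01  1.2  -0.01]
1 [ 0.19 -0.32  1.86 -0.09  1.09  0.18]
-1 [-0.6  -0.32  1.68  0.31  1.36  2.51]
-1 [-0.53 -0.19  1.75  0.29  1.14  2.52]
-1 [-0.53 -0.2   1.66  0.28  1.23  2.55]
-1 None
-1 [ 0.19 -0.32  1.86 -0.09  1.09 -2.96]
```

```bash
python3 - <<'E'
from h import *
g=np.array([-.0265,-.2137,.2737]);O=ORI(1)
p=np.array(status.get_state()['position'])
r.move_l(p+[0,0,.15],v=.3)
r.move_to(tcp(g-z*.12),O); st()
print(r.move_l(tcp(g),v=.08,contact_N=6)); st()
im,d=snap('top'); a=cv2.resize(im[170:255,360:480],None,fx=5,fy=5,interpolation=cv2.INTER_CUBIC)
save('grasp',a)
E
```

```text
t2.39 p [ 0.56   -0.245   0.3654] F [ 0.3 -0.7 -1. ] w0.0855 g0.0
False
t4.04 p [ 0.6201 -0.2425  0.2622] F [ 0.3 -0.5 -0.3] w0.0854 g0.0
```

View pics/grasp.png

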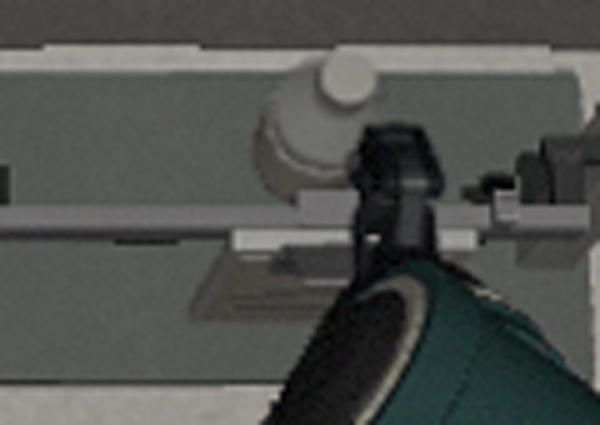

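```bash
python3 - <<'E'
from h import *
print(toS(status.get_state()['position']))
r.close_gripper(); s=st(); print(np.round(s['wrist_torque'],2), RS.T@np.array(s['force']))
E
```

```text
[-0.0195305  -0.21379497  0.26213901]
t4.81 p [ 0.6196 -0.2424  0.2612] F [-7.1  0.8  0.3] w0.0031 g60.8
[0.04 1.3  0.03] [-7.02759096  0.98825965  0.27015552]
```

```bash
python3 - <<'E'
from h import *
def pos(): return np.array(status.get_state()['position'])
def rel(d,**k): return r.move_l(pos()+RS@np.array(d,float),**k)
rel([-.0015,0,0],v=.01); s=st()
for dz in (.01,.02,.03):
    b=rel([0,0,dz],v=.05,contact_N=15); s=st(); print(b,np.round(s['wrist_torque'],2))
    if b: break
im,d=snap('scene'); save('lift',cv2.resize(im[170:330,160:460],None,fx=2.5,fy=2.5,interpolation=cv2.INTER_CUBIC))
E
```

```text
t5.17 p [ 0.6179 -0.2424  0.2611] F [-1.2  0.1 -0.3] w0.0032 g60.4
t5.52 p [ 0.6181 -0.2425  0.2715] F [ 0.3 -0.3 -2.5] w0.0033 g59.9
False [ 0.01  0.58 -0.03]
t6.08 p [ 0.6181 -0.2425  0.2916] F [-0.9 -0.4 -3.1] w0.0037 g59.9
False [-0.07  0.55  0.02]
t6.83 p [ 0.618  -0.2425  0.3213] F [-0.8 -0.3 -3.6] w0.0035 g59.9
False [ 0.01  0.59 -0.04]
```

View pics/lift.png

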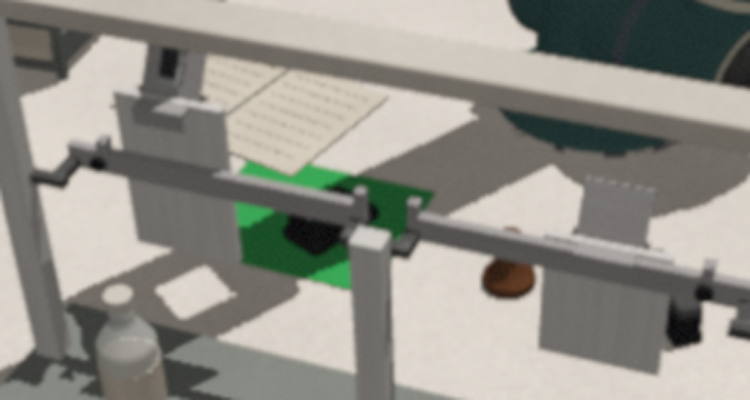

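```bash
python3 - <<'E'
from h import *
def pos(): return np.array(status.get_state()['position'])
def rel(d,**k): return r.move_l(pos()+RS@np.array(d,float),**k)
p0=toS([.6179,-.2424,.2611]);off=p0-[.002,-.2137,.25]; np.save('off.npy',off);print(off)
rel([-.02,0,0],v=.1)
n=W(np.array([-.02,.068,.311])+off)
r.move_l(n,v=.15)
r.move_l(W(np.array([0.000,.068,.311])+off),v=.08); st()
im,d=snap('scene');im2,d2=snap('top')
A=cv2.resize(im[180:320,290:470],None,fx=3.2,fy=3.2,interpolation=cv2.INTER_CUBIC)[:300]
A=cv2.resize(im[190:290,260:460],None,fx=4,fy=3,interpolation=cv2.INTER_CUBIC)
B=cv2.resize(im2[185:245,190:350],None,fx=5,fy=5,interpolation=cv2.INTER_CUBIC)
save('trav',np.vstack([A,B]))
E
```

```text
[-2.36940735e-02  7.43169087e-05  1.11000000e-02]
t9.65 p [0.6078 0.0389 0.3216] F [-0.3  0.9 -3.5] w0.0033 g59.9
```

View pics/trav.png

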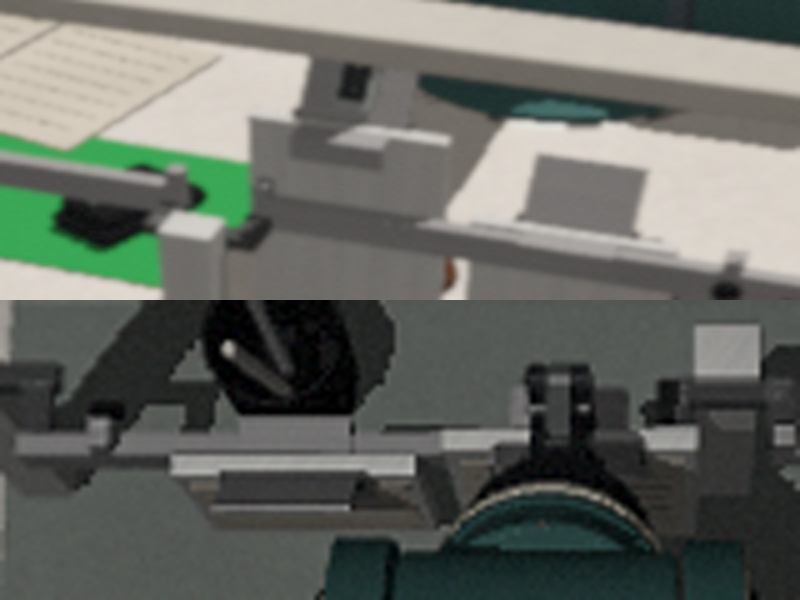

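```bash
python3 - <<'E'
from h import *
off=np.load('off.npy')
r.move_l(W(np.array([0,.068,.285])+off),v=.08)
b=r.move_l(W(np.array([0,.068,.247])+off),v=.03,contact_N=5); s=st()
print(b,toS(s['position'])-off,np.round(s['wrist_torque'],2))
E
```

```text
t11.29 p [0.6076 0.0391 0.261 ] F [-0.5 -0.1  4.3] w0.0032 g61.0
True [7.95231380e-06 6.79907609e-02 2.49874487e-01] [-0.   -0.32 -0.03]
```

```bash
python3 - <<'E'
from h import *
off=np.load('off.npy')
def pos(): return np.array(status.get_state()['position'])
def rel(d,**k): return r.move_l(pos()+RS@np.array(d,float),**k)
def rep(b): s=st(); print(b,(toS(s['position'])-off).round(4),np.round(s['wrist_torque'],2))
rep(rel([.0018,0,0.0003],v=.01,contact_N=3))
b=rel([0,.010,0],v=.03,contact_N=8);rep(b)
if not b:
    b=rel([0,.050,0],v=.03,contact_N=12);rep(b)
E
```

```text
t11.50 p [0.6079 0.0392 0.261 ] F [-1.5  0.1  3.9] w0.0030 g61.1
True [0.0003 0.068  0.2499] [-0.02 -0.11 -0.01]
t11.98 p [0.6076 0.0496 0.261 ] F [-1.1  1.8  2.8] w0.0035 g60.8
False [0.0003 0.0785 0.2499] [ 0.22 -0.15  0.12]
t13.82 p [0.6061 0.0995 0.261 ] F [-0.5 -5.5  3.5] w0.0034 g60.9
False [0.0003 0.1284 0.2499] [-0.7  -0.09 -0.5 ]
```

```bash
python3 - <<'E'
from h import *
off=np.load('off.npy')
def pos(): return np.array(status.get_state()['position'])
def rel(d,**k): return r.move_l(pos()+RS@np.array(d,float),**k)
def rep(b): s=st(); print(b,(toS(s['position'])-off).round(4),np.round(s['wrist_torque'],2))
b=rel([0,.022,0],v=.015,contact_N=10);rep(b)
r.pause(.3);rep(0)
E
```

```text
t14.70 p [0.6058 0.1111 0.2611] F [-2.  -4.3  2.9] w0.0034 g61.2
True [0.0003 0.14   0.25  ] [-0.61  0.06 -0.39]
t15.00 p [0.6058 0.1111 0.261 ] F [-1.4 -3.2  2.5] w0.0031 g61.0
0 [2.000e-04 1.400e-01 2.499e-01] [-0.45  0.11 -0.23]
```

```bash
python3 - <<'E'
from h import *
off=np.load('off.npy')
p=np.array(status.get_state()['position'])
for i in range(1,10):
    r.move_l(p+RS@np.array([0,.0005*i,0]),v=.01); s=status.get_state(); f=(RS.T@s['force'])
    print(i,(toS(s['position'])-off).round(4),f.round(1))
    if -f[1]>14: break
r.pause(.2);st()
im2,d2=snap('top');save('push',cv2.resize(im2[185:245,190:350],None,fx=5,fy=5,interpolation=cv2.INTER_CUBIC))
E
```

```text
1 [2.000e-04 1.401e-01 2.500e-01] [-1.5 -8.2  3.9]
2 [2.000e-04 1.402e-01 2.500e-01] [ -2.5 -11.    4.6]
3 [2.000e-04 1.403e-01 2.501e-01] [ -3.3 -13.6   4. ]
4 [2.000e-04 1.404e-01 2.501e-01] [ -3.9 -17.6   5.6]
t16.20 p [0.6057 0.1115 0.2612] F [ -3.7 -17.7   5.8] w0.0031 g61.4
```

View pics/push.png

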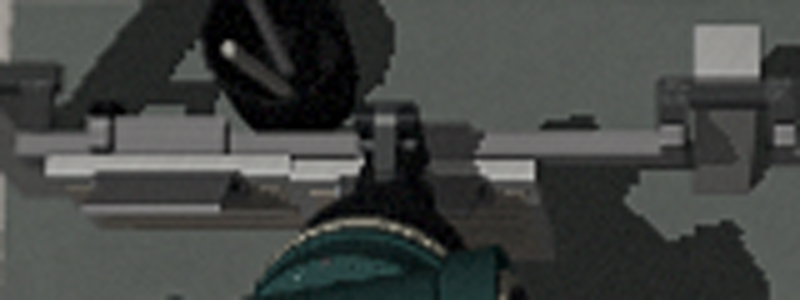

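```bash
python3 - <<'E'
from h import *
off=np.load('off.npy')
p=np.array(status.get_state()['position'])
# keep commanded lateral lead: command ~1.6 mm ahead of actual in y
for i in range(1,6):
    r.move_l(p+RS@np.array([.0005*i,.0015,-.0002]),v=.01); s=status.get_state(); f=(RS.T@s['force'])
    print(i,(toS(s['position'])-off).round(4),f.round(1))
    if -f[0]>8 or -f[1]>22: break
r.open_jaws(); st()
q=np.array(status.get_state()['position'])
r.move_l(q-RS@z*.12,v=.08); st()
r.move_l(q-RS@z*.12+RS@np.array([-.1,-.1,.08]),v=.2)
im,d=snap('scene');im2,d2=snap('top')
A=cv2.resize(im[190:290,290:490],None,fx=4,fy=3,interpolation=cv2.INTER_CUBIC)
B=cv2.resize(im2[185:245,190:350],None,fx=5,fy=5,interpolation=cv2.INTER_CUBIC)
save('rel',np.vstack([A,B]))
E
```

```text
1 [0.0005 0.1403 0.2501] [ -7.8 -18.3   7.5]
2 [0.0008 0.1403 0.2502] [-12.3 -19.6   8.4]
t17.51 p [0.6067 0.1131 0.261 ] F [0.5 0.7 0.1] w0.0854 g0.0
t19.16 p [0.5468 0.1113 0.3643] F [ 0.3 -0.3  0.2] w0.0855 g0.0
```

View pics/rel.png

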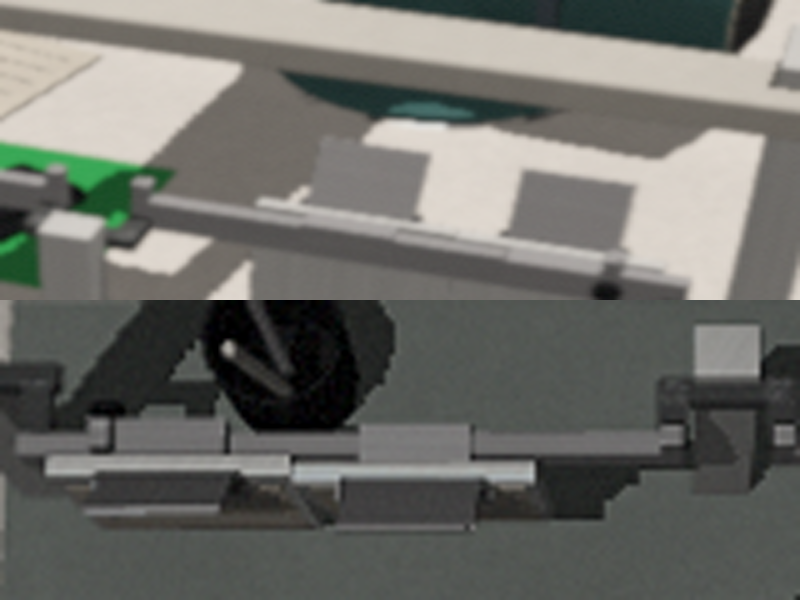

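```bash
cat > m.py <<'E'
from h import *
def ray(u,v,z): 
    a=px2w('top',u,v,.5);b=px2w('top',u,v,1.5);return a+(b-a)*(z-a[2])/(b[2]-a[2])
t=np.load('pics/top.npz');d=t['d'];vv,uu=np.mgrid[0:480,0:640];m=d>0
P=px2w('top',uu[m].astype(float),vv[m].astype(float),d[m]);S=RS.T@(P-o[:,None])
def sel(*b):
    return S[:,np.all([(S[i]>b[2*i])&(S[i]<b[2*i+1]) for i in range(3)],0)]
for n,a,b in(('tall',.115,.163),('short',.225,.273)):
    q=sel(-.08,-.015,a,b,.257,.32); l=np.polyfit(q[2],q[0],1); print(n,'plate n',q.shape[1],q.mean(1).round(4),'lean deg',np.degrees(np.arctan(l[0])).round(1),'zmax',q[2].max())
    q=sel(-.03,.02,a,b,.243,.256); print(' top', q.shape[1],q.mean(1).round(4),q[0].min(),q[0].max())
    for z0,z1 in((.08,.12),(.12,.16),(.16,.2)):
        q=sel(-.06,.02,a-.025,b+.025,z0,z1)
        if q.shape[1]: print('  board',z0,q.shape[1],np.median(q[0]).round(4))
for n,x,y,zz in(('stop',112,430,.264),('S left',46,465,.253),('S right',291,465,.253),('T left',293,473,.253),('T right',535,473,.253),('Shook',112,440,.253),('Shook r',226,440,.253),('Thook l',360,428,.253),('Thook r',474,428,.253)):
    print(n,(RS.T@(ray(190+x/5-.4,185+(y-300)/5-.4,zz)-o)).round(4))
E
python3 m.py
```

```text
tall plate n 209 [-0.035   0.1385  0.2772] lean deg -37.7 zmax 0.2963403708507881
 top 189 [-0.0063  0.1388  0.2525] -0.019346626186249088 0.0074630706468151705
  board 0.08 14 -0.0023
  board 0.12 26 -0.0063
  board 0.16 16 -0.0114
short plate n 183 [-0.0304  0.2485  0.2808] lean deg -33.0 zmax 0.30140816288439853
 top 189 [-0.0013  0.2498  0.2528] -0.014636371122701218 0.012286215198594769
  board 0.12 96 -0.0131
  board 0.16 73 -0.0144
stop [0.0026 0.2742 0.264 ]
S left [-0.0107  0.3055  0.253 ]
S right [-0.0109  0.1952  0.253 ]
T left [-0.0146  0.1942  0.253 ]
T right [-0.0147  0.086   0.253 ]
Shook [0.0008 0.2762 0.253 ]
Shook r [0.0007 0.2247 0.253 ]
Thook l [0.0061 0.1646 0.253 ]
Thook r [0.006  0.1135 0.253 ]
```

```bash
cat >> h.py <<'E'
def OP(a,sg): # pointing forward, a rad below horizontal, closing along stand y
    zz=np.array([np.cos(a),0,-np.sin(a)]);yy=np.array([0,sg,0.]);return RS@np.stack([np.cross(yy,zz),yy,zz],1)
E
python3 - <<'E'
from h import *
print(np.round(status.get_state()['joint_positions'],2))
for a in(20,30,40,50):
  for sg in(1,-1):
    for x in(-.12,-.02):
        q=ik(W([x,.139,.2475]),OP(np.radians(a),sg)); print(a,sg,x,None if q is None else np.round(q,2))
E
```

```text
[-0.07 -0.68  1.79  0.05  1.51 -0.09]
20 1 -0.12 None
20 1 -0.02 [ 0.22 -0.57  2.3  -0.75  0.27 -0.77]
20 -1 -0.12 None
20 -1 -0.02 [ 0.22 -0.57  2.3  -0.75  0.27  2.37]
30 1 -0.12 None
30 1 -0.02 [ 0.21 -0.54  2.21 -0.36  0.46 -1.16]
30 -1 -0.12 None
30 -1 -0.02 [ 0.21 -0.54  2.21 -0.36  0.46  1.98]
40 1 -0.12 [ 0.25 -0.77  2.27 -0.24  0.8  -1.26]
40 1 -0.02 [ 0.2  -0.49  2.11 -0.21  0.67 -1.3 ]
40 -1 -0.12 [ 0.25 -0.77  2.27 -0.24  0.8   1.88]
40 -1 -0.02 [ 0.2  -0.49  2.11 -0.21  0.67  1.84]
50 1 -0.12 [ 0.23 -0.67  2.16 -0.16  0.98 -1.33]
50 1 -0.02 [ 0.18 -0.41  2.   -0.13  0.87 -1.37]
50 -1 -0.12 [ 0.23 -0.67  2.16 -0.16  0.98  1.81]
50 -1 -0.02 [ 0.18 -0.41  2.   -0.13  0.87  1.77]
```

```bash
python3 - <<'E'
from h import *
O=OP(np.radians(40),1);Z=.231;Y=.1393
r.close_gripper()
r.move_to(W([-.11,Y,Z]),O); st()
r.move_l(W([-.055,Y,Z]),v=.06,contact_N=4)
b=r.move_l(W([-.018,Y,Z]),v=.012,contact_N=3); s=st(); print(b,toS(s['position']).round(4))
p=toS(s['position'])
for i in range(1,16):
    r.move_l(W(p+[.0005*i,0,0]),v=.01); s=status.get_state(); f=RS.T@s['force']; print(i,toS(s['position'])[[0,2]].round(4),f.round(1))
    if -f[0]>8: break
r.move_l(W([-.11,Y,Z]),v=.05)
r.move_l(W([-.14,Y-.1,.34]),v=.2); st()
im,d=snap('scene');im2,d2=snap('top')
A=cv2.resize(im[190:290,290:490],None,fx=4,fy=3,interpolation=cv2.INTER_CUBIC)
B=cv2.resize(im2[185:245,190:350],None,fx=5,fy=5,interpolation=cv2.INTER_CUBIC)
save('rel2',np.vstack([A,B]))
E
python3 m.py
```

```text
t22.06 p [0.5196 0.1076 0.2323] F [ 0.3 -0.4  0.4] w0.0001 g0.0
t25.06 p [0.5992 0.1101 0.2308] F [-6.4 -0.7  4.8] w0.0003 g3.2
True [-0.03    0.1393  0.2308]
1 [-0.0297  0.2311] [-13.6  -0.7   4.8]
tall plate n 209 [-0.035   0.1385  0.2772] lean deg -37.7 zmax 0.2963403708507881
 top 189 [-0.0063  0.1388  0.2525] -0.019346626186249088 0.0074630706468151705
  board 0.08 14 -0.0023
  board 0.12 26 -0.0063
  board 0.16 16 -0.0114
short plate n 183 [-0.0304  0.2485  0.2808] lean deg -33.0 zmax 0.30140816288439853
 top 189 [-0.0013  0.2498  0.2528] -0.014636371122701218 0.012286215198594769
  board 0.12 96 -0.0131
  board 0.16 73 -0.0144
stop [0.0026 0.2742 0.264 ]
S left [-0.0107  0.3055  0.253 ]
S right [-0.0109  0.1952  0.253 ]
T left [-0.0146  0.1942  0.253 ]
T right [-0.0147  0.086   0.253 ]
Shook [0.0008 0.2762 0.253 ]
Shook r [0.0007 0.2247 0.253 ]
Thook l [0.0061 0.1646 0.253 ]
Thook r [0.006  0.1135 0.253 ]Traceback (most recent call last):
  File "<stdin>", line 12, in <module>
bench.MotionError: the arm cannot follow that straight line within its joint ranges
```

```bash
python3 - <<'E'
from h import *
s=st(); print(toS(s['position']))
r.move_to(W([-.13,0,.36]),ORI(1))
snap('scene');snap('top');st()
E
python3 m.py | head -12
```

```text
t27.07 p [0.5194 0.1078 0.2309] F [ 0.2 -0.3  0.8] w-0.0002 g0.0
[-0.10988     0.13927064  0.23090811]
t28.16 p [ 0.5033 -0.0314  0.3589] F [ 0.4 -0.3  0.3] w-0.0002 g0.0
tall plate n 212 [-0.0349  0.1389  0.2776] lean deg -37.7 zmax 0.29605313752652673
 top 204 [-0.0049  0.1389  0.2528] -0.019460637571040718 0.010480430202991846
  board 0.08 18 0.0006
  board 0.12 22 -0.0048
  board 0.16 23 -0.0094
short plate n 183 [-0.0302  0.2488  0.2807] lean deg -32.8 zmax 0.30136124884573756
 top 199 [-0.0009  0.2484  0.2527] -0.014674219545869713 0.014218191418340588
  board 0.12 94 -0.0132
  board 0.16 76 -0.0145
stop [0.0026 0.2742 0.264 ]
S left [-0.0107  0.3055  0.253 ]
S right [-0.0109  0.1952  0.253 ]
```

```bash
cat >> h.py <<'E'
def tilt(tag,take=True):
    if take: im,d=snap('scene')
    else: d=np.load('pics/scene.npz')['d']
    vv,uu=np.mgrid[0:480,0:640];m=d>0
    S=RS.T@(px2w('scene',uu[m].astype(float),vv[m].astype(float),d[m])-o[:,None])
    for n,a,b,zl in(('tall',.09,.19,.09),('short',.2,.3,.135)):
        q=S[:,(S[1]>a)&(S[1]<b)&(S[2]>zl)&(S[2]<.215)&(S[0]>-.04)&(S[0]<.03)]
        if q.shape[1]<20: print(tag,n,'few',q.shape[1]);continue
        l=np.polyfit(q[2]-.225,q[0],1); print(tag,n,q.shape[1],'tilt deg',np.degrees(np.arctan(-l[0])).round(1),'x@.225',l[1].round(4))
E
python3 - <<'E'
from h import *
tilt('before',False)
O=OP(np.radians(40),1);Z=.233;Y=.1393
r.move_to(W([-.10,Y,Z]),O)
r.move_l(W([-.038,Y,Z]),v=.06,contact_N=4)
for x in np.arange(-.037,-.0265,.0007):
    r.move_l(W([x,Y,Z]),v=.02); s=status.get_state(); f=RS.T@s['force']; print(toS(s['position'])[0].round(4),f.round(1))
    if -f[0]>6: break
tilt('held')
r.move_l(W([x-.004,Y,Z]),v=.005); tilt('back'); st()
E
```

```text
before tall 2083 tilt deg 7.0 x@.225 -0.0064
before short 1351 tilt deg 1.8 x@.225 -0.0066
-0.0371 [ 0.2 -0.4 -0.4]
-0.0363 [-0.4 -0.7  0.1]
-0.0356 [-0.6  0.2  0.6]
-0.0349 [ 0.4 -0.9 -0.1]
-0.0342 [-0.3 -0.6 -0.2]
-0.0335 [-0.7 -0.2 -0.4]
-0.0328 [-0.6  0.1 -0.6]
-0.0321 [-0.1  0.4  0.1]
-0.0314 [-0.2 -0.3  0.4]
-0.0307 [-1.  -0.7  0. ]
-0.0301 [-5.7 -0.4  2.1]
-0.0296 [-15.6  -0.2   5.5]
held tall 2050 tilt deg 6.0 x@.225 -0.0063
held short 1344 tilt deg 1.9 x@.225 -0.0066
back tall 2055 tilt deg 5.9 x@.225 -0.0064
back short 1356 tilt deg 1.6 x@.225 -0.0064
t34.38 p [0.596 0.11  0.233] F [ 0.  -0.1  1.1] w0.0002 g0.0
```

```bash
python3 - <<'E'
from h import *
Z=.241;Y=.1393
r.move_l(W([-.036,Y,Z]),v=.05)
for x in np.arange(-.032,-.0235,.0006):
    r.move_l(W([x,Y,Z]),v=.03); s=status.get_state(); f=RS.T@s['force']; print(toS(s['position'])[0].round(4),f.round(1))
    if -f[0]>12: break
tilt('held')
r.move_l(W([x-.012,Y,Z]),v=.03); tilt('back'); st()
E
```

```text
-0.0319 [-0.7  0.6  0.2]
-0.0314 [ 0.4 -0.3  1.1]
-0.0308 [ 0.6 -0.4 -0.8]
-0.0303 [-4.6  0.1  1.1]
-0.0297 [-9.2  0.   3.7]
-0.0292 [-13.9  -0.5   5.4]
held tall 1978 tilt deg 3.6 x@.225 -0.0062
held short 1345 tilt deg 1.4 x@.225 -0.0061
back tall 1967 tilt deg 3.8 x@.225 -0.0065
back short 1333 tilt deg 1.6 x@.225 -0.0064
t36.88 p [0.5883 0.1098 0.2411] F [-0.  -0.3  0.7] w0.0002 g0.0
```

```bash
python3 - <<'E'
from h import *
Z=.246;Y=.1393
r.move_l(W([-.036,Y,Z]),v=.05)
for x in np.arange(-.032,-.0215,.0006):
    r.move_l(W([x,Y,Z]),v=.03); s=status.get_state(); f=RS.T@s['force']; print(toS(s['position'])[0].round(4),f.round(1))
    if -f[0]>13: break
tilt('held')
r.move_l(W([x-.012,Y,Z]),v=.03); tilt('back')
r.move_l(W([-.10,Y,Z]),v=.1)
r.move_to(W([-.13,0,.36]),ORI(1))
im,d=snap('scene');im2,d2=snap('top');st()
A=cv2.resize(im[190:290,290:490],None,fx=4,fy=3,interpolation=cv2.INTER_CUBIC)
B=cv2.resize(im2[185:245,190:350],None,fx=5,fy=5,interpolation=cv2.INTER_CUBIC)
save('rel3',np.vstack([A,B]))
E
python3 m.py | head -10
```

```text
-0.0319 [-0.1  0.2  0.3]
-0.0314 [-0.6  0.5  0.2]
-0.0308 [-0.8 -0.2  1.1]
-0.0302 [0.1 0.1 0.5]
-0.0296 [-0.1  0.7  1.1]
-0.029 [ 0.3  1.3 -0.2]
-0.0284 [-0.   0.2  0.9]
-0.0278 [-0.2 -1.  -0.1]
-0.0272 [-1.4  1.3  0.6]
-0.0266 [-2.5 -0.2  0.6]
-0.026 [-4.8 -0.7  2.9]
-0.0254 [-8.2 -0.4  3.8]
-0.0249 [-14.6   0.    6.2]
held tall 1867 tilt deg 0.2 x@.225 -0.0065
held short 1349 tilt deg 1.8 x@.225 -0.0065
back tall 1878 tilt deg 0.2 x@.225 -0.0066
back short 1349 tilt deg 1.7 x@.225 -0.0064
t42.99 p [ 0.5034 -0.0315  0.3589] F [-0.5  0.1 -0.7] w-0.0003 g0.0
tall plate n 176 [-0.0288  0.1389  0.281 ] lean deg -31.7 zmax 0.3004174487552673
 top 177 [-0.0003  0.1387  0.2528] -0.01379108056824497 0.012383544498018552
  board 0.08 113 -0.0148
  board 0.12 150 -0.0156
  board 0.16 102 -0.0155
short plate n 181 [-0.0303  0.2491  0.2806] lean deg -32.8 zmax 0.30065915271989585
 top 193 [-0.0011  0.2483  0.2528] -0.014565083842068323 0.012020624335965277
  board 0.12 96 -0.0133
  board 0.16 74 -0.0146
stop [0.0026 0.2742 0.264 ]
```

View pics/rel3.png

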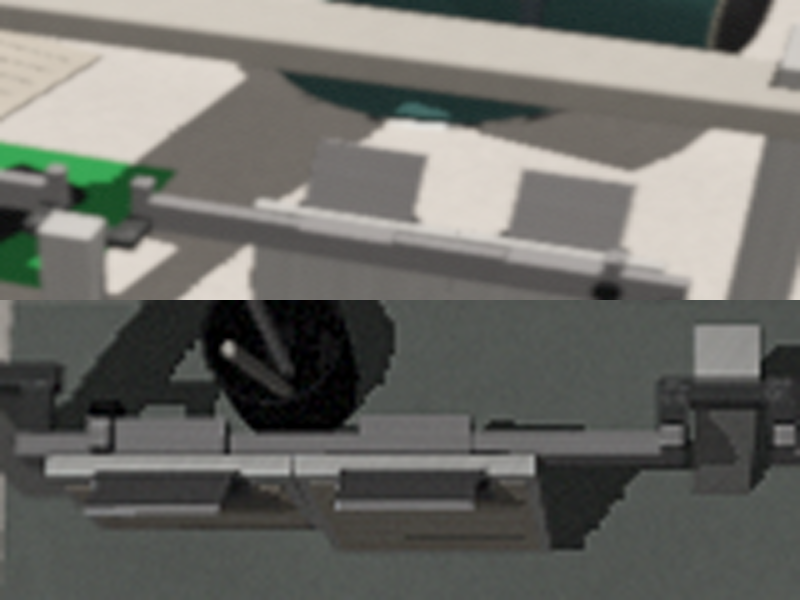

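The tall holder now hangs flat and level with the short one (both top edges at row 465). The boards meet edge to edge at x≈292, and the short holder's hook touches the outer stop at x≈112. The robot is clear of everything, so I'm handing in.

```bash
python3 -c "
from h import *
print(job.job_done())"
```

```text
the job is handed in; nothing more can be done
None
```

Handed in at about 43 s: the taller holder hangs flat on the left rail, on the middle-post side and edge to edge with the shorter one; the shorter one was pushed firmly (about 18 N) against the outer stop.

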